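Lay out the stripped grinder parts on their shadow boards

ROBOT

A 6-joint arm with a two-finger parallel gripper is mounted at the origin on the work surface. World frame = base frame: x ahead of the robot, y to its left, z up, the work surface at z = 0. Lengths are in m, angles in rad, forces in N, time in s.
With the tool pointing down it reaches from about 0.275 to 1 m from the base axis. Payload 8.4 kg.
Tool frame: the origin (TCP) lies on the centre line of the jaws, within the pads' length; the fingertips stand 17 mm ahead of it and the grasp point (between the pads) lies 2 mm behind it (bot.tcp_to_tips is the y of the fingertips in the tool frame, in m); y points along the fingers, z is the direction in which the jaws open and shut, and the axes are right-handed (so a half turn about y gives the same grasp; the last joint's range is limited). The gripper opens to 85 mm and grips with 20 to 120 N. Pads are 22 mm wide; open, the fingers measure 114 mm over their backs; the gripper's body (76 mm by 85 mm) begins 54 mm behind the grasp point. The pads swing forward as they close: fully open they stand 13 mm farther back than shut.
Start: joints at [1.301, 0.353, 1.633, -0, 1.155, -0.002], TCP at [0.165, 0.603, 0.248] pointing down, gripper open.
Joint ranges: [-2.63, 2.63], [-0.92, 2.1], [0.06, 2.66], [-1.3, 4.44], [0, 2.69], [-3.02, 3.02]. Speed limits (rad/s): [2.22, 2.22, 2.79, 3.14, 3.14, 3.14].

INTERFACE

Orientations are given as a unit quaternion [x, y, z, w].
In Python, from workcell import bot, hand, kinematics, get_obs, vision, hand_in gives the robot as it stands. The module is installed in compiled form; this text tells all that it offers. Calls block until the motion is done:
- bot.reach(position, orientation): joint-space move of the TCP to a pose.
- bot.servo_line(position, ori=None, velocity=0.15): straight line of the TCP; ori=None keeps the orientation; velocity is the mean speed in m/s.
- bot.goto_joints(angles): joint-space move.
- hand.move_gripper(opening, strength=None): finger opening in m; strength is the grip in N (None keeps the last); returns when the fingers have stopped.
- bot.dwell(seconds).
- kinematics.solve_ik(position, orientation): joint angles nearest the present ones, or None.
- get_obs(): the state.
- vision.read_camera(name): name is "scene" or "side" or "wrist"; returns a dict with "frame" (384x512x3 uint8, red, green, blue), "intrinsics" (3x3 intrinsics, pixels), "view" (4x4, takes a point from world to camera coordinates). Camera axes: x right, y down, z forward; pixel columns grow to the right and rows downward; lengths in m; the calibration is good to about 2 mm. A picture is of the moment at which its call begins. There is no depth.
A pose or a line that the arm cannot do raises bot.IKError and nothing moves.
- hand_in(): hands the job in, once; it reports no verdict.
The state is a dict: "time_s": time; "joint_pos": joint angles; "joint_vel": joint speeds; "joint_efforts": joint torques, N m; "position": TCP position; "orientation": TCP orientation; "wrist_force": force on the tool from outside, world axes, zero at the start; "ft_torque": the same for the moment, N m; "gripper_width": finger opening in m.
Only numpy, scipy, OpenCV 4.12 (cv2) and the standard library are available. Lean on these libraries where they do the work, as an engineer would, in place of code of your own. Each camera call takes 0.05 s, during which the arm holds its last target.

TASK

The bench grinder has been stripped for a wheel change: put each of its four loose parts, the same way up as it lies now, flat on the little plywood board whose black silhouette has its shape and size, covering the silhouette. Set the parts down rather than dropping them, line the tool rest up with its oblong silhouette, and do not move the tin or the brush.

Things in the scene. Friction and masses are not known exactly. Their poses are not given: they have to be found in the camera images.
- flange_large: Large steel wheel flange lying on the bench, hub up: a round disc 76 mm in diameter and 8 mm thick, with a round hub 30 mm in diameter standing on its middle to 42 mm above the underside. About 0.4 kg. Grip it by the hub. Origin: centre of its underside; z up along the hub.
- flange_small: Small steel wheel flange, hub up: a round disc 50 mm in diameter and 8 mm thick, with a round hub 30 mm in diameter standing on its middle to 42 mm above the underside. About 0.3 kg. Grip it by the hub. Origin: centre of its underside; z up along the hub.
- nut: Big steel hexagon nut lying flat, 36 mm across flats, 24 mm high, with a dark bore 16 mm wide on top (drawn only, it is solid). About 0.15 kg. Two of its flats face its own +y and -y; the others follow every 60 degrees. Origin: centre of its underside; z up.
- tool_rest: Cast aluminium tool rest lying face down: an oblong plate 84 mm (x) by 44 mm (y), 8 mm thick, with a mounting rib standing along its middle, 60 mm long (x), 12 mm thick (y), its top 42 mm above the underside. About 0.15 kg. Grip it across the rib. Origin: centre of its underside; x along plate and rib, z up. A half turn about z makes no difference.
- board_large: Square plywood board, 100 x 100 x 6 mm, fixed to the dark bench, with a flat black painted silhouette centred on it: a disc 76 mm in diameter (for the large flange). Origin: centre of its underside, on the bench; its top face is 6 mm higher; z up. x and y run along the board's sides. Boards may be turned on the bench.
- board_small: Square plywood board, 100 x 100 x 6 mm, fixed to the dark bench, with a flat black painted silhouette centred on it: a disc 50 mm in diameter (for the small flange). Origin: centre of its underside, on the bench; its top face is 6 mm higher; z up. x and y run along the board's sides. Boards may be turned on the bench.
- board_nut: Square plywood board, 100 x 100 x 6 mm, fixed to the dark bench, with a flat black painted silhouette centred on it: a hexagon 36 mm across flats with an unpainted round spot 16 mm wide in its middle (for the nut, whichever way it is turned). Origin: centre of its underside, on the bench; its top face is 6 mm higher; z up. x and y run along the board's sides. Boards may be turned on the bench.
- board_rest: Square plywood board, 100 x 100 x 6 mm, fixed to the dark bench, with a flat black painted silhouette centred on it: an oblong 84 mm along the board's x by 44 mm along its y (for the tool rest, either way round). Origin: centre of its underside, on the bench; its top face is 6 mm higher; z up. x and y run along the board's sides. Boards may be turned on the bench.
- tin: Closed grey tin with a white lid, 63 mm in diameter, 45 mm high, standing among the parts and boards. Not to be moved. Origin: centre of its underside.
- brush: Hand brush lying on the bench well to the robot's left, off the work. Not to be moved. Origin: on its underside; x along its length.
Not all that is in view belongs to the job. What is shaped like the board_rest but pink is not meant.

How it is judged:
By the outcome, as a careful person would: the job done as asked, in the order asked, and still so for the second after the job is handed in, with the robot touching nothing.
It also fails if it takes over 112 s, if anything falls off the work surface, if the arm or the gripper's body presses on something with over 40 N, if the wrist force passes 120 N, or if a joint passes its speed limit or range.

## Working session

There is one attempt and no reset: what is moved stays moved. The work goes in short steps, each a Python script; the robot and the scene stay as the last script left them, time stands still between calls to the robot, and variables do not carry over. Pictures are saved under pics/ and viewed, and the job is handed in when it is done.

```bash
mkdir -p pics
python3 - <<'E'
from workcell import bot,hand,kinematics,get_obs,vision
import cv2,numpy as np
o=get_obs();print(o['time_s'],o['position'],o['orientation'],o['gripper_width'],bot.tcp_to_tips)
for n in['scene','side','wrist']:
    c=vision.read_camera(n);cv2.imwrite(f'pics/a_{n}.png',c['frame'][:,:,::-1])
    np.savez(f'a_{n}.npz',**c)
    R=c['view'];print(n,np.round(c['intrinsics'],1).tolist(),np.round(-R[:3,:3].T@R[:3,3],3),np.round(R[2,:3],2))
E
```

```text
0.0 [0.1652643  0.60226657 0.24753989] [ 0.70127026 -0.09447354  0.09433489 -0.70028259] 0.08537157313495651 0.017
scene [[425.5, 0.0, 246.5], [0.0, 425.5, 192.5], [0.0, 0.0, 1.0]] [1.322 0.531 1.241] [-0.56 -0.29 -0.77]
side [[349.9, 0.0, 258.2], [0.0, 349.9, 192.8], [0.0, 0.0, 1.0]] [-0.089 -0.819  0.755] [ 0.41  0.71 -0.57]
wrist [[294.7, 0.0, 256.2], [0.0, 294.7, 191.2], [0.0, 0.0, 1.0]] [0.1   0.619 0.374] [ 0.25 -0.07 -0.97]
```

View pics/a_scene.png

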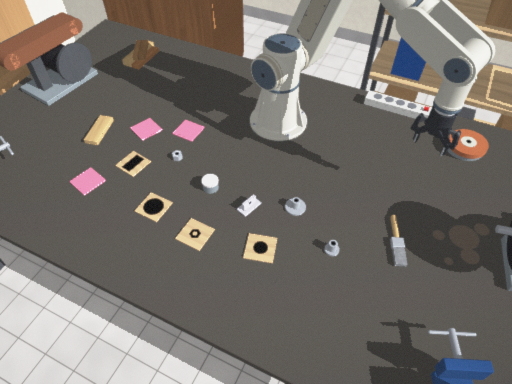

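View pics/a_side.png

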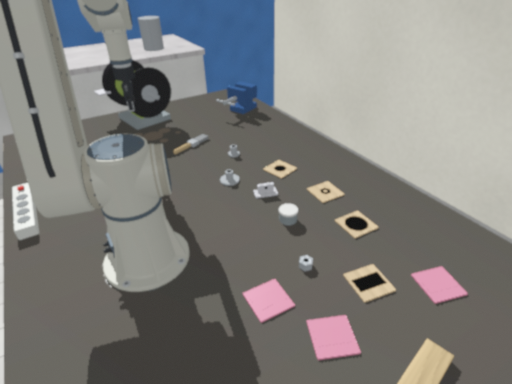

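View pics/a_wrist.png

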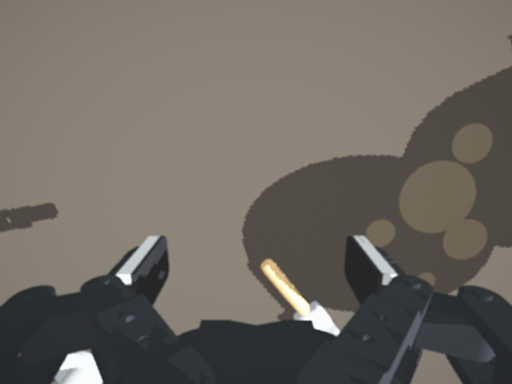

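The scene view shows the boards at: rest (133,163), large (154,207), nut (196,234), small (261,248). The parts are: nut (177,155), tool rest (249,205), large flange (296,206), small flange (332,247). The tin is at (210,184).
Things that could be mistaken for what I want:
- **Pink squares:** (146,128), (188,130) and (88,181). These are decoys for the boards.
- **Wooden block:** (99,130), which has no silhouette.
- **Tin against the flanges:** the tin has a white lid and no hub.
- **Board_large against board_small:** told apart by disc size.

Next I'll take close crops and coarse ray measurements.

```bash
cat > h.py <<'E'
import numpy as np,cv2
def ray(c,uv,z):
    K=c['intrinsics'];V=c['view'];R=V[:3,:3];C=-R.T@V[:3,3]
    uv=np.atleast_2d(np.asarray(uv,float))
    d=np.c_[uv,np.ones(len(uv))]@np.linalg.inv(K).T@R
    return C+d*((z-C[2])/d[:,2])[:,None]
def proj(c,p):
    p=np.atleast_2d(np.asarray(p,float));V=c['view'];q=(p@V[:3,:3].T+V[:3,3])@c['intrinsics'].T
    return q[:,:2]/q[:,2:]
E
python3 - <<'E'
from h import *
s=dict(np.load('a_scene.npz'));d=dict(np.load('a_side.npz'))
f=s['frame'][:,:,::-1]
cv2.imwrite('pics/crop_scene.png',cv2.resize(f[110:270,70:350],None,fx=2.8,fy=2.8,interpolation=cv2.INTER_CUBIC))
g=d['frame'][:,:,::-1]
cv2.imwrite('pics/crop_side.png',cv2.resize(g[135:350,205:475],None,fx=2.7,fy=2.7,interpolation=cv2.INTER_CUBIC))
S={'b_rest':(133,163),'b_large':(154,207),'b_nut':(196,234),'b_small':(261,248)}
D={'b_rest':(369,282),'b_large':(356,223),'b_nut':(325,191),'b_small':(280,168)}
for k in S: print(k,ray(s,S[k],.006).round(3),ray(d,D[k],.006).round(3))
S={'nut':(177,153,.024),'rest':(250,201,.042),'fl':(296,201,.042),'fs':(333,242,.042),'tin':(210,181,.045)}
D={'nut':(306,260,.024),'rest':(266,186,.042),'fl':(229,173,.042),'fs':(234,148,.042),'tin':(288,212,.045)}
for k in S: print(k,ray(s,S[k][:2],S[k][2]).round(3),ray(d,D[k][:2],D[k][2]).round(3))
print('pink',ray(s,[(146,128),(188,130),(88,181),(99,130)],0).round(3).tolist())
E
```

```text
b_rest [[ 0.488 -0.414  0.006]] [[ 0.487 -0.42   0.006]]
b_large [[ 0.635 -0.212  0.006]] [[ 0.634 -0.218  0.006]]
b_nut [[ 0.669 -0.012  0.006]] [[ 0.669 -0.02   0.006]]
b_small [[0.621 0.215 0.006]] [[0.622 0.21  0.006]]
nut [[ 0.377 -0.274  0.024]] [[ 0.382 -0.277  0.024]]
rest [[0.481 0.105 0.042]] [[0.473 0.082 0.042]]
fl [[0.409 0.252 0.042]] [[0.401 0.237 0.042]]
fs [[0.515 0.429 0.042]] [[0.514 0.41  0.042]]
tin [[ 0.464 -0.07   0.045]] [[ 0.45  -0.09   0.045]]
pink [[0.289, -0.493, 0.0], [0.221, -0.322, 0.0], [0.639, -0.519, 0.0], [0.388, -0.669, 0.0]]
```

```bash
ls pics
```

```text
a_scene.png
a_side.png
a_wrist.png
crop_scene.png
crop_side.png
```

View pics/crop_scene.png

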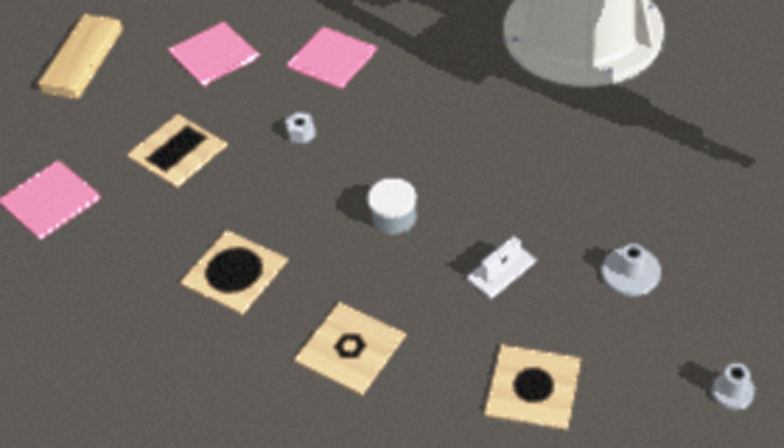

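View pics/crop_side.png

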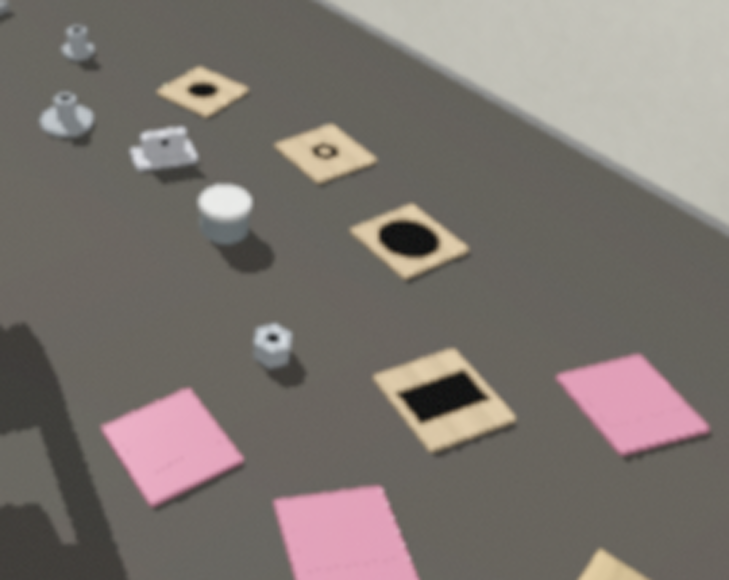

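The crops confirm the choices: tan boards with silhouettes, and the pink ones are decoys. Now closer wrist views.

```bash
cat >> h.py <<'E'
from scipy.spatial.transform import Rotation as Rot
def ori(phi):  # jaw direction angle, tool y down
    z=np.array([np.cos(phi),np.sin(phi),0]);y=np.array([0,0,-1.]);x=np.cross(y,z)
    return Rot.from_matrix(np.c_[x,y,z]).as_quat()
E
python3 - <<'E'
from h import *
from workcell import kinematics,get_obs
w=dict(np.load('a_wrist.npz'));o=get_obs()
R=Rot.from_quat(o['orientation']).as_matrix();print(R.round(2))
V=w['view'];C=-V[:3,:3].T@V[:3,3]
Rc=R.T@V[:3,:3].T;tc=R.T@(C-o['position'])
print('cam in tool',Rc.round(3).tolist(),tc.round(3))
np.savez('cam.npz',Rc=Rc,tc=tc)
print(ray(w,[(256,100),(256,190),(10,100),(500,100),(256,10)],0).round(3))
phi0=np.arctan2(R[1,2],R[0,2]);print('phi',phi0)
for p in [(0.45,0.35),(0.45,0.1),(.5,-.1),(.4,-.3)]:
  for dphi in(-np.pi/2,0,np.pi/2,np.pi):
    print(p,dphi,np.round(kinematics.solve_ik([*p,.28],ori(dphi)),2))
E
```

```text
[[ 0.96 -0.    0.26]
 [-0.26 -0.    0.96]
 [-0.   -1.   -0.  ]]
cam in tool [[-0.001, 0.965, 0.261], [-0.0, -0.261, 0.965], [1.0, 0.001, 0.001]] [-0.067 -0.126 -0.001]
[[ 0.087  0.622  0.   ]
 [ 0.196  0.593  0.   ]
 [ 0.008  0.334  0.   ]
 [ 0.165  0.908  0.   ]
 [-0.006  0.648  0.   ]]
phi 1.3030370701338243
(0.45, 0.35) -1.5707963267948966 [ 0.66  0.24  1.72 -0.    1.18  2.23]
(0.45, 0.35) 0 [ 0.66  0.24  1.72 -0.    1.18  0.66]
(0.45, 0.35) 1.5707963267948966 [ 0.66  0.24  1.72 -0.    1.18 -0.91]
(0.45, 0.35) 3.141592653589793 [ 0.66  0.24  1.72 -0.    1.18 -2.48]
(0.45, 0.1) -1.5707963267948966 [ 0.22  0.06  1.93 -0.    1.15  1.79]
(0.45, 0.1) 0 [ 0.22  0.06  1.93 -0.    1.15  0.22]
(0.45, 0.1) 1.5707963267948966 [ 0.22  0.06  1.93 -0.    1.15 -1.36]
(0.45, 0.1) 3.141592653589793 [ 0.22  0.06  1.93 -0.    1.15 -2.93]
(0.5, -0.1) -1.5707963267948966 [-0.2   0.14  1.84 -0.    1.16  1.37]
(0.5, -0.1) 0 [-0.2   0.14  1.84 -0.    1.16 -0.2 ]
(0.5, -0.1) 1.5707963267948966 [-0.2   0.14  1.84 -0.    1.16 -1.77]
(0.5, -0.1) 3.141592653589793 [-0.2   0.14  1.84 -0.    1.16  2.94]
(0.4, -0.3) -1.5707963267948966 [-0.65  0.12  1.86 -0.    1.16  0.92]
(0.4, -0.3) 0 [-0.65  0.12  1.86 -0.    1.16 -0.65]
(0.4, -0.3) 1.5707963267948966 [-0.65  0.12  1.86 -0.    1.16 -2.22]
(0.4, -0.3) 3.141592653589793 [-0.65  0.12  1.86 -0.    1.16  2.5 ]
```

Run:
```python
from h import *
from workcell import bot,get_obs,vision
for i,p in enumerate([(0.66,.28,.3),(.68,.02,.3),(.62,-.29,.3)]):
    bot.reach(list(p),ori(np.pi/2).tolist())
    c=vision.read_camera('wrist');np.savez(f'w{i}.npz',**c)
    cv2.imwrite(f'pics/w{i}.png',c['frame'][:,:,::-1])
    o=get_obs();print(o['time_s'],o['position'])
```

```text
2.325 [0.6594493  0.28096604 0.29995707]
3.3917 [0.68010303 0.0216847  0.30000348]
4.6417 [ 0.62068234 -0.2884344   0.29996944]
```

View pics/w0.png

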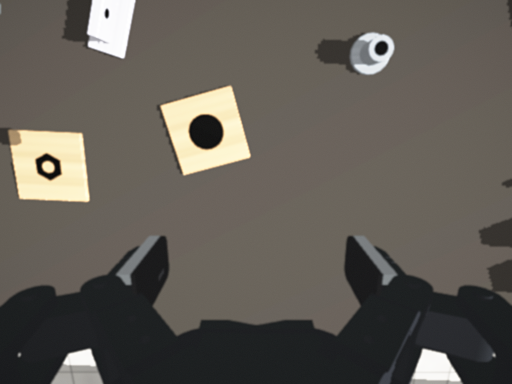

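View pics/w1.png

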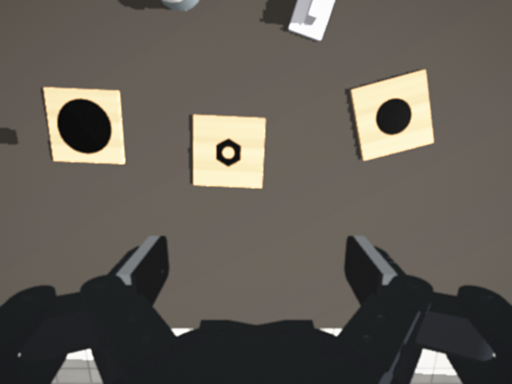

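View pics/w2.png

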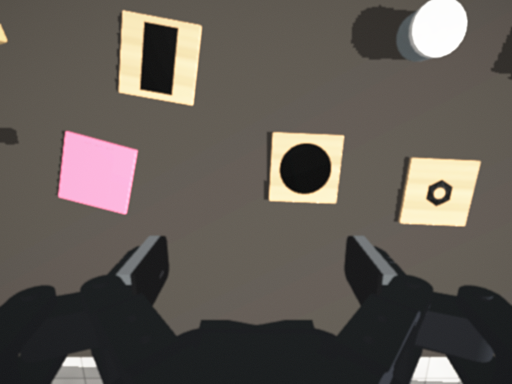

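Wrist views: w0 shows board_small (206,131), board_nut (49,166) and the small flange (380,48). w1 shows board_large (85,126), board_nut (228,152) and board_small (393,116). w2 shows board_rest (160,58), board_large (305,168), board_nut (440,193) and a pink decoy (98,172). Next I'll look at the parts more closely and measure everything.

Run:
```python
from h import *
from workcell import bot,get_obs,vision
for i,p in enumerate([(.46,-.29,.2),(.56,.09,.25),(.50,.245,.25),(.60,.415,.25)]):
    bot.reach(list(p),ori(np.pi/2).tolist())
    c=vision.read_camera('wrist');np.savez(f'p{i}.npz',**c)
    cv2.imwrite(f'pics/p{i}.png',c['frame'][:,:,::-1])
    o=get_obs();print(o['time_s'],o['position'])
a=np.vstack([np.hstack([cv2.imread(f'pics/p{i}.png')[:250] for i in(0,1)]),np.hstack([cv2.imread(f'pics/p{i}.png')[:250] for i in(2,3)])])
cv2.imwrite('pics/p_all.png',cv2.resize(a,None,fx=.78,fy=.78,interpolation=cv2.INTER_AREA))
for i in range(3):
    c=dict(np.load(f'w{i}.npz'));f=c['frame'];hsv=cv2.cvtColor(f,cv2.COLOR_RGB2HSV)
    m=cv2.inRange(hsv,(8,40,150),(35,255,255))
    for k in cv2.findContours(m,cv2.RETR_EXTERNAL,cv2.CHAIN_APPROX_NONE)[0]:
        if cv2.contourArea(k)<2500: continue
        P=ray(c,k[:,0]+0.,.006)[:,:2]
        r=cv2.minAreaRect((P*1000).astype(np.float32))
        bm=np.zeros(m.shape,np.uint8);cv2.drawContours(bm,[k],-1,1,-1);bm=cv2.erode(bm,np.ones((5,5)))
        g=cv2.cvtColor(f,cv2.COLOR_RGB2GRAY);d=((g<110)&(bm>0)).astype(np.uint8)
        ks=max(cv2.findContours(d,cv2.RETR_EXTERNAL,cv2.CHAIN_APPROX_NONE)[0],key=cv2.contourArea)
        Q=(ray(c,ks[:,0]+0.,.006)[:,:2]*1000).astype(np.float32)
        M=cv2.moments(Q);r2=cv2.minAreaRect(Q)
        print(i,'board',np.round(r[0],1),np.round(r[1],1),round(r[2],1),'sil',np.round([M['m10']/M['m00'],M['m01']/M['m00']],1),np.round(r2[1],1),round(r2[2],1))
```

```text
5.4667 [ 0.46240776 -0.29053983  0.20135809]
6.9833 [0.56005804 0.08897169 0.24983992]
7.7333 [0.50048396 0.24402626 0.24997677]
8.5917 [0.59987928 0.41306891 0.24992025]
0 board [669.5 -17.4] [105.1 102.8] 87.6 sil [669.1 -19.7] [33.6 36.8] 87.2
0 board [619.4 210.6] [102.2 102.6] 15.1 sil [619.3 209.8] [45.4 46.4] 0.1
1 board [669.1 -18.4] [102.1 102.6] 87.4 sil [668.8 -19.2] [31.6 37.1] 89.2
1 board [ 633.5 -217.1] [104.1 102.1] 87.7 sil [ 633.2 -219. ] [71.9 73.1] 82.7
1 board [619.1 210.2] [102.3 102.9] 15.1 sil [618.8 210.4] [45.6 47.3] 0.1
2 board [668.7 -18.9] [103.4 102.8] 87.5 sil [668.7 -18.4] [33.6 35.5] 87.7
2 board [ 633.2 -218. ] [102.3 102.7] 87.8 sil [ 633.  -218.3] [72.  72.7] 0.1
2 board [ 487.5 -417.3] [103.  101.8] 80.3 sil [ 486.9 -418.4] [42.1 82.2] 80.4
```

View pics/p_all.png

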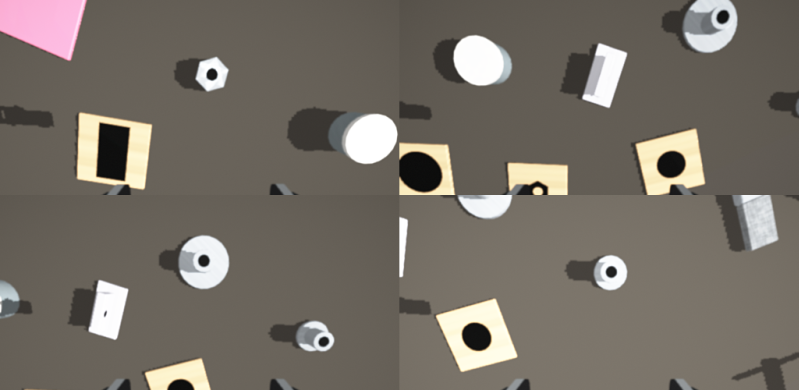

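Run:
```python
from h import *
c=dict(np.load('p1.npz'));d=dict(np.load('p2.npz'));n=dict(np.load('p0.npz'))
a=c['frame'][40:150,200:310,::-1];b=d['frame'][95:205,90:200,::-1];e=n['frame'][60:130,235:305,::-1]
cv2.imwrite('pics/rest_crop.png',np.hstack([cv2.resize(x,(265,265),interpolation=cv2.INTER_NEAREST) for x in(a,b,e)]))
def bore(f,z,u0,v0,u1,v1):
    c=dict(np.load(f+'.npz'));g=cv2.cvtColor(c['frame'],cv2.COLOR_RGB2GRAY)
    m=(g<45).astype(np.uint8)
    for k in cv2.findContours(m,cv2.RETR_EXTERNAL,cv2.CHAIN_APPROX_NONE)[0]:
        M=cv2.moments(k)
        if M['m00']>25:
            u=M['m10']/M['m00'],M['m01']/M['m00']
            if u0<u[0]<u1 and v0<u[1]<v1: print(f,M['m00'],np.round(u,1),ray(c,u,z).round(4))
bore('p0',.024,240,70,300,120);bore('p1',.042,390,0,430,50);bore('p2',.042,230,60,290,110);bore('p2',.042,390,150,440,210);bore('p3',.042,250,70,300,130);bore('w0',.042,360,20,400,70)
```

```text
p0 111.5 [271.4  95. ] [[ 0.3794 -0.2763  0.024 ]]
p1 150.0 [414.4  21.2] [[0.4039 0.2492 0.042 ]]
p2 111.5 [260.8  84. ] [[0.4044 0.2487 0.042 ]]
p2 77.5 [414.6 187.6] [[0.5185 0.4295 0.042 ]]
p3 99.5 [271.3  98.2] [[0.5185 0.4289 0.042 ]]
w0 90.5 [381.   47.7] [[0.5181 0.4292 0.042 ]]
```

View pics/rest_crop.png

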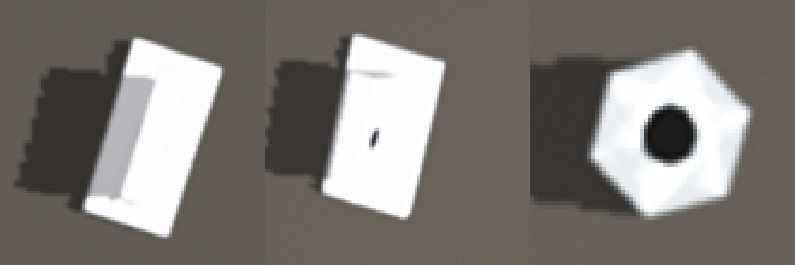

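Run:
```python
from h import *
def outline(f,thr,z,box,name):
    c=dict(np.load(f+'.npz'));fr=c['frame'];g=cv2.cvtColor(fr,cv2.COLOR_RGB2GRAY);s=cv2.cvtColor(fr,cv2.COLOR_RGB2HSV)[:,:,1]
    m=np.zeros(g.shape,np.uint8);u0,v0,u1,v1=box
    m[v0:v1,u0:u1]=(g>thr)[v0:v1,u0:u1]
    k=max(cv2.findContours(m,cv2.RETR_EXTERNAL,cv2.CHAIN_APPROX_NONE)[0],key=cv2.contourArea)
    Q=(ray(c,k[:,0]+0.,z)[:,:2]*1000).astype(np.float32)
    r=cv2.minAreaRect(Q);b=cv2.boxPoints(r);e=b[1]-b[0];e2=b[2]-b[1]
    L=e if np.hypot(*e)>np.hypot(*e2) else e2
    print(name,f,z,np.round(r[0],1),np.round(r[1],1),'long axis',np.degrees(np.arctan2(L[1],L[0]))%180)
    return Q
outline('p1',130,.008,(200,40,310,150),'rest')
outline('p2',130,.008,(90,95,200,205),'rest')
for z in(.024,):
  Q=outline('p0',120,z,(235,60,305,130),'nut')
  # widths by direction
  th=np.arange(0,180,2);W=[np.ptp(Q@[np.cos(np.radians(t)),np.sin(np.radians(t))]) for t in th]
  print([(int(t),round(float(w),1)) for t,w in zip(th,W)])
# silhouettes
def sil(f,box,name):
    c=dict(np.load(f+'.npz'));g=cv2.cvtColor(c['frame'],cv2.COLOR_RGB2GRAY)
    m=np.zeros(g.shape,np.uint8);u0,v0,u1,v1=box;m[v0:v1,u0:u1]=(g<110)[v0:v1,u0:u1]
    k=max(cv2.findContours(m,cv2.RETR_EXTERNAL,cv2.CHAIN_APPROX_NONE)[0],key=cv2.contourArea)
    Q=(ray(c,k[:,0]+0.,.006)[:,:2]*1000).astype(np.float32);r=cv2.minAreaRect(Q);b=cv2.boxPoints(r)
    e=b[1]-b[0];e2=b[2]-b[1];L=e if np.hypot(*e)>np.hypot(*e2) else e2
    print(name,np.round(r[0],1),np.round(r[1],1),np.degrees(np.arctan2(L[1],L[0]))%180)
    return Q
sil('w2',(130,20,190,96),'rest'); sil('p0',(122,155,170,235),'rest p0')
Q=sil('w1',(205,130,250,175),'nutsil')
W=[np.ptp(Q@[np.cos(np.radians(t)),np.sin(np.radians(t))]) for t in th]
print([(int(t),round(float(w),1)) for t,w in zip(th,W)])
```

```text
rest p1 0.008 [477.   95.8] [46.2 86.2] long axis 162.30574
rest p2 0.008 [477.2  96.9] [48.2 87.4] long axis 162.17192
nut p0 0.024 [ 379.4 -276.3] [42.2 38. ] long axis 43.91759
[(0, 41.9), (2, 41.6), (4, 41.3), (6, 40.8), (8, 40.4), (10, 39.9), (12, 39.3), (14, 38.7), (16, 38.4), (18, 38.7), (20, 39.3), (22, 39.8), (24, 40.3), (26, 40.7), (28, 41.0), (30, 41.3), (32, 41.6), (34, 41.8), (36, 42.0), (38, 42.1), (40, 42.2), (42, 42.2), (44, 42.2), (46, 42.2), (48, 42.2), (50, 42.1), (52, 42.0), (54, 41.8), (56, 41.6), (58, 41.4), (60, 41.1), (62, 40.7), (64, 40.4), (66, 40.1), (68, 39.7), (70, 39.3), (72, 38.8), (74, 38.3), (76, 38.2), (78, 38.7), (80, 39.2), (82, 39.6), (84, 40.1), (86, 40.4), (88, 40.7), (90, 41.0), (92, 41.3), (94, 41.7), (96, 42.0), (98, 42.2), (100, 42.4), (102, 42.6), (104, 42.7), (106, 42.7), (108, 42.7), (110, 42.6), (112, 42.5), (114, 42.4), (116, 42.1), (118, 41.9), (120, 41.6), (122, 41.2), (124, 40.8), (126, 40.3), (128, 39.8), (130, 39.2), (132, 38.6), (134, 38.0), (136, 38.2), (138, 38.6), (140, 39.3), (142, 39.9), (144, 40.5), (146, 41.0), (148, 41.5),
[... 743 characters left out ...]
 (70, 35.8), (72, 35.5), (74, 35.2), (76, 34.8), (78, 34.4), (80, 33.9), (82, 33.4), (84, 32.8), (86, 32.2), (88, 31.6), (90, 31.8), (92, 32.4), (94, 33.0), (96, 33.6), (98, 34.1), (100, 34.6), (102, 35.0), (104, 35.4), (106, 35.7), (108, 36.0), (110, 36.2), (112, 36.5), (114, 36.6), (116, 36.7), (118, 36.8), (120, 36.8), (122, 36.8), (124, 36.8), (126, 36.7), (128, 36.5), (130, 36.3), (132, 36.1), (134, 35.8), (136, 35.6), (138, 35.3), (140, 35.1), (142, 34.7), (144, 34.4), (146, 34.0), (148, 33.7), (150, 34.1), (152, 34.5), (154, 34.9), (156, 35.4), (158, 35.8), (160, 36.1), (162, 36.4), (164, 36.7), (166, 36.9), (168, 37.0), (170, 37.2), (172, 37.2), (174, 37.3), (176, 37.2), (178, 37.2)]
```

All measurements agree to within about 1 mm. I'll start with the small flange, which is nearest.

```bash
cat >> h.py <<'E'
def pickplace(src,phi_s,dst,phi_d,zg,wopen=.075,strength=70,board=.006,look=None):
    from workcell import bot,hand,get_obs,vision
    qs,qd=ori(phi_s).tolist(),ori(phi_d).tolist()
    def settle(x,y,z,v):
        bot.servo_line([x,y,z],velocity=v);bot.dwell(.15)
        p=np.array(get_obs()['position']);e=p-[x,y,z]
        if np.abs(e).max()>.0007:
            bot.servo_line((np.array([x,y,z])-e).tolist(),velocity=.05);bot.dwell(.15)
        return np.array(get_obs()['position'])
    bot.reach([*src,.15],qs);hand.move_gripper(wopen)
    settle(*src,.15,.1)
    p=settle(*src,zg,.12);print('at grasp',p.round(4))
    hand.move_gripper(0.0,strength);bot.dwell(.1)
    o=get_obs();zg_act=o['position'][2];print('width',o['gripper_width'],'pos',np.round(o['position'],4),'F',np.round(o['wrist_force'],1))
    bot.servo_line([*src,.16],velocity=.15)
    print('lifted width',get_obs()['gripper_width'])
    bot.reach([*dst,.16],qd)
    z=zg_act+board
    bot.servo_line([*dst,z+.02],velocity=.15)
    p=settle(*dst,z+.006,.06);f0=get_obs()['wrist_force'][2];print('above',p.round(4),'F0',round(f0,2),'t',get_obs()['time_s'])
    cmd=np.array([*dst,z+.006])*2-p if np.abs(p-[*dst,z+.006]).max()<.005 else np.array([*dst,z+.006])
    for i in range(16):
        cmd[2]-=.0015 if i<2 else .0006
        bot.servo_line(cmd.tolist(),velocity=.03);bot.dwell(.04)
        o=get_obs()
        if o['wrist_force'][2]-f0>2.5: break
    print('down',i,np.round(o['position'],4),'dz',round(o['position'][2]-z,4),'F',np.round(o['wrist_force'],1))
    hand.move_gripper(wopen);bot.dwell(.1)
    print('open',get_obs()['gripper_width'])
    p=np.array(get_obs()['position']);bot.servo_line([p[0],p[1],.15],velocity=.15)
    if look: c=vision.read_camera(look);cv2.imwrite('pics/tmp.png',c['frame'][:,:,::-1])
    print('t',get_obs()['time_s'])
E
python3 - <<'E'
from h import *
pickplace((.5185,.4290),np.pi/2,(.6190,.2102),np.pi/2,.030)
from workcell import vision
for n in('scene','wrist'):
  c=vision.read_camera(n);np.savez(f's1_{n}.npz',**c);cv2.imwrite(f'pics/s1_{n}.png',c['frame'][:,:,::-1])
E
```

```text
at grasp [0.5181 0.4286 0.0291]
width 0.028144676490334728 pos [0.5182 0.4288 0.0294] F [-0.1 -1.2  4.9]
lifted width 0.02827297083267622
above [0.6192 0.2102 0.0416] F0 -1.53 t 15.4833
down 6 [0.6189 0.2102 0.0354] dz 0.0 F [-1.2 -0.3  1. ]
open 0.07501857321155793
t 19.0583
```

View pics/s1_wrist.png

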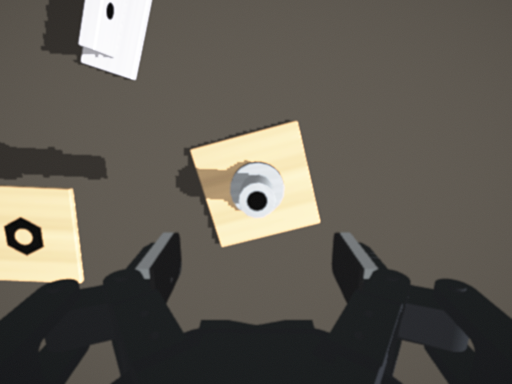

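The picture shows the small flange sitting on board_small at (257,190) with no black showing. I'll place the remaining parts the same way.

```bash
python3 - <<'E'
from h import *
from workcell import vision
pickplace((.4043,.2488),np.pi/2,(.6331,-.2184),np.pi/2,.030)
c=vision.read_camera('wrist');np.savez('s2_wrist.npz',**c);cv2.imwrite('pics/s2_wrist.png',c['frame'][:,:,::-1])
E
python3 - <<'E'
from h import *
from workcell import vision
pickplace((.3794,-.2763),np.radians(75.4),(.6688,-.0191),np.radians(88.5),.021,wopen=.06)
c=vision.read_camera('wrist');np.savez('s3_wrist.npz',**c);cv2.imwrite('pics/s3_wrist.png',c['frame'][:,:,::-1])
cv2.imwrite('pics/s23.png',np.hstack([cv2.imread(f'pics/s{i}_wrist.png')[90:290,60:450] for i in(2,3)]))
E
```

```text
at grasp [0.4047 0.2491 0.0307]
width 0.02839511030731219 pos [0.4044 0.249  0.0305] F [-1.8 -0.3  7.8]
lifted width 0.02830587411267559
above [ 0.6333 -0.2185  0.0427] F0 -3.99 t 26.8083
down 6 [ 0.633  -0.2183  0.0365] dz 0.0001 F [-1.4  0.7  0.1]
open 0.07511862668140304
t 30.375
at grasp [ 0.3798 -0.2766  0.0216]
width 0.03450783996754549 pos [ 0.3796 -0.2764  0.0217] F [-1.2  1.4 10.5]
lifted width 0.034537513358013375
above [ 0.669  -0.0191  0.0338] F0 -2.65 t 37.925
down 6 [ 0.6687 -0.0191  0.0278] dz 0.0001 F [-1.3  0.3  1.6]
open 0.06024119016787884
t 41.4
```

View pics/s23.png

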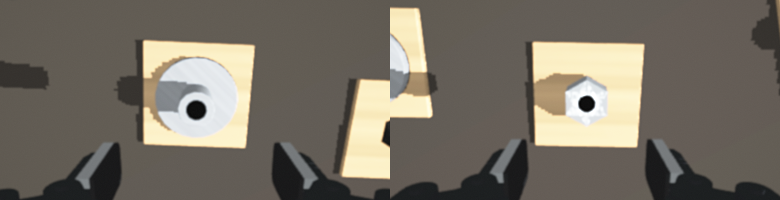

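The large flange and the nut both sit on their boards with no black showing. The tool rest is next.

Run:
```python
from h import *
from workcell import vision,bot
pickplace((.4771,.0960),np.radians(72.3),(.4871,-.4184),np.radians(80.4),.030,wopen=.06,strength=60)
c=vision.read_camera('wrist');np.savez('s4_wrist.npz',**c);cv2.imwrite('pics/s4_wrist.png',c['frame'][:,:,::-1])
bot.reach([.56,-.43,.25],ori(np.pi/2).tolist());bot.dwell(.2)
c=vision.read_camera('wrist');np.savez('s5_wrist.npz',**c);cv2.imwrite('pics/s5_wrist.png',c['frame'][:,:,::-1])
c=vision.read_camera('scene');np.savez('s5_scene.npz',**c);cv2.imwrite('pics/s5_scene.png',c['frame'][:,:,::-1])
cv2.imwrite('pics/s45.png',np.hstack([cv2.imread(f'pics/s{i}_wrist.png')[20:290,60:450] for i in(4,5)]))
```

```text
at grasp [0.4776 0.0961 0.0307]
width 0.01095085002735129 pos [0.4772 0.096  0.0302] F [-1.5 -0.9  5.5]
lifted width 0.011287015705968476
above [ 0.4872 -0.4185  0.0424] F0 -0.58 t 49.1167
down 6 [ 0.4871 -0.4183  0.0363] dz 0.0001 F [-0.2  1.1  2.3]
open 0.06040676544456842
t 52.6917
```

View pics/s45.png

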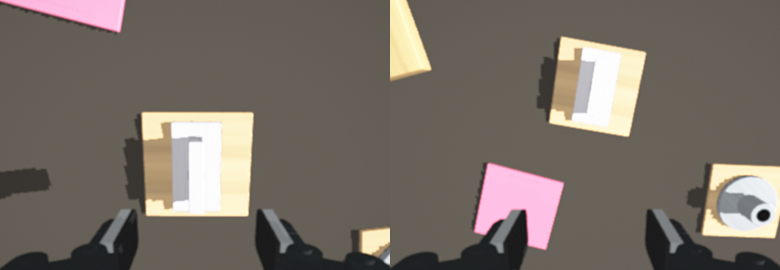

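View pics/s5_scene.png

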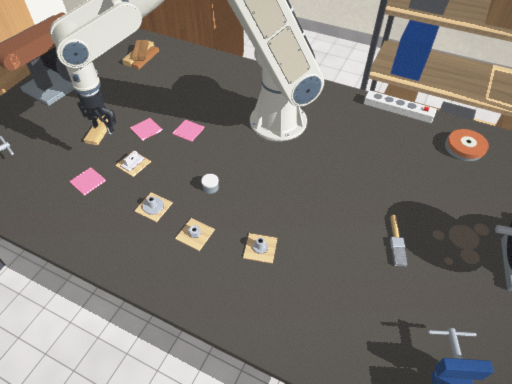

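All four parts are on their boards in the scene view: (133,160), (154,206), (196,233) and (261,246). There's time left, so I'll check the alignment numerically.

Run:
```python
from h import *
from workcell import bot,vision,get_obs
def boardcheck(c,name,lo=2500):
    f=c['frame'];hsv=cv2.cvtColor(f,cv2.COLOR_RGB2HSV);g=cv2.cvtColor(f,cv2.COLOR_RGB2GRAY)
    m=cv2.inRange(hsv,(8,40,60),(35,255,255))
    return m,g,hsv
def rr(Q):
    r=cv2.minAreaRect(Q);b=cv2.boxPoints(r);e=b[1]-b[0];e2=b[2]-b[1];L=e if np.hypot(*e)>np.hypot(*e2) else e2
    return np.round(r[0],1),np.round(r[1],1),round(float(np.degrees(np.arctan2(L[1],L[0]))%180),1)
# rest: low saturation inside board
bot.reach([.57,-.418,.25],ori(np.pi/2).tolist());bot.dwell(.2)
c=vision.read_camera('wrist');np.savez('f_rest.npz',**c)
hsv=cv2.cvtColor(c['frame'],cv2.COLOR_RGB2HSV);uv=proj(c,[[.487,-.418,.014]])[0].astype(int)
m=np.zeros(hsv.shape[:2],np.uint8);s=np.s_[uv[1]-42:uv[1]+42,uv[0]-38:uv[0]+38]
m[s]=((hsv[...,1]<45)&(hsv[...,2]>130))[s]
k=max(cv2.findContours(m,cv2.RETR_EXTERNAL,cv2.CHAIN_APPROX_NONE)[0],key=cv2.contourArea)
print('rest',rr((ray(c,k[:,0]+0.,.014)[:,:2]*1000).astype(np.float32)),'want 487,-418.4,170.4')
cv2.imwrite('pics/f_rest.png',cv2.resize(c['frame'][uv[1]-60:uv[1]+60,uv[0]-60:uv[0]+60,::-1],None,fx=4,fy=4,interpolation=cv2.INTER_NEAREST))
for n,x,y,z in(('large',.6331,-.2184,.048),('nut',.6688,-.0191,.03),('small',.619,.2102,.048)):
    bot.reach([x+.08,y,.25],ori(np.pi/2).tolist());bot.dwell(.2)
    c=vision.read_camera('wrist');g=cv2.cvtColor(c['frame'],cv2.COLOR_RGB2GRAY)
    uv=proj(c,[[x,y,z]])[0]
    for k in cv2.findContours((g<45).astype(np.uint8),cv2.RETR_EXTERNAL,cv2.CHAIN_APPROX_NONE)[0]:
        M=cv2.moments(k)
        if M['m00']>25:
            q=np.array([M['m10'],M['m01']])/M['m00']
            if np.hypot(*(q-uv))<25: print(n,M['m00'],ray(c,q,z).round(4),'want',x,y)
    u=uv.astype(int);cv2.imwrite(f'pics/f_{n}.png',cv2.resize(c['frame'][u[1]-60:u[1]+60,u[0]-60:u[0]+60,::-1],(260,260),interpolation=cv2.INTER_NEAREST))
cv2.imwrite('pics/f3.png',np.hstack([cv2.imread(f'pics/f_{n}.png') for n in('large','nut','small')]))
a=np.load('a_scene.npz')['frame'].astype(int);b=vision.read_camera('scene')['frame'].astype(int)
d=np.abs(a-b).max(2);print('tin diff',(d[174:196,200:222]>40).sum(),'brush diff',(d[212:268,385:410]>40).sum(),get_obs()['time_s'])
```

```text
rest (array([ 489.3, -415.3]), array([88.5, 90.5]), 170.6) want 487,-418.4,170.4
large 112.0 [[ 0.6331 -0.219   0.048 ]] want 0.6331 -0.2184
nut 79.0 [[ 0.6685 -0.0196  0.03  ]] want 0.6688 -0.0191
small 111.5 [[0.6194 0.2095 0.048 ]] want 0.619 0.2102
tin diff 0 brush diff 0 57.6333
```

View pics/f_rest.png

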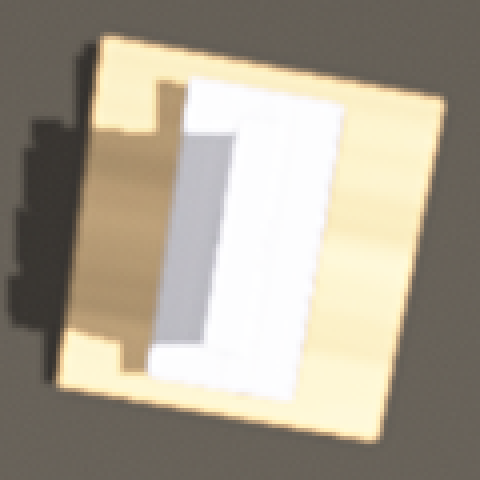

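View pics/f3.png

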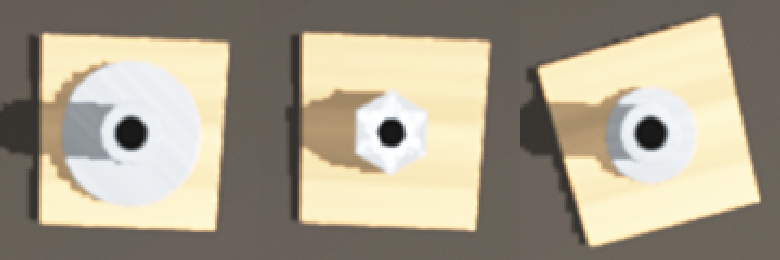

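The mask for the tool rest leaked onto bright plywood (88 x 90 mm, not a plate), so that number isn't usable. I'll redo it from the four plate corners in the crop.

Run:
```python
from h import *
c=dict(np.load('f_rest.npz'));uv=proj(c,[[.487,-.418,.014]])[0].astype(int)
def cor(p): return (np.array(p,float)-1.5)/4+uv-60
for n,p,z in(('plate',[(187,77),(345,105),(297,402),(150,373)],.014),('board',[(103,37),(446,98),(380,440),(57,384)],.006)):
    W=ray(c,cor(p),z)[:,:2]*1000
    L=[np.hypot(*(W[i]-W[(i+1)%4])).round(1) for i in range(4)]
    print(n,W.mean(0).round(1),L,[np.degrees(np.arctan2(*(W[a]-W[b])[::-1])).round(1)%180 for a,b in((0,3),(1,2))])
hsv=cv2.cvtColor(c['frame'],cv2.COLOR_RGB2HSV);m=np.zeros(hsv.shape[:2],np.uint8);s=np.s_[uv[1]-42:uv[1]+42,uv[0]-38:uv[0]+38]
m[s]=((hsv[...,1]<22)&(hsv[...,2]>130))[s]
k=max(cv2.findContours(m,cv2.RETR_EXTERNAL,cv2.CHAIN_APPROX_NONE)[0],key=cv2.contourArea)
print(cv2.minAreaRect((ray(c,k[:,0]+0.,.014)[:,:2]*1000).astype(np.float32)))
```

```text
plate [ 486.6 -418.2] [np.float64(45.5), np.float64(84.4), np.float64(45.2), np.float64(83.1)] [np.float64(171.7), np.float64(171.4)]
board [ 486.9 -417.6] [np.float64(100.5), np.float64(100.2), np.float64(101.7), np.float64(99.4)] [np.float64(170.1), np.float64(170.8)]
((486.878173828125, -418.54473876953125), (45.249488830566406, 85.23347473144531), 80.32073974609375)
```

```bash
python3 -c "
from workcell import hand_in,get_obs
print(get_obs()['time_s']);print(hand_in())"
```

```text
57.6333
the job is handed in; nothing more can be done
None
```

All four parts are set down flat on their matching boards, and the job was handed in at 57.6 s, within the 112 s limit. I gripped the two flanges by their hubs, the nut across its flats and the tool rest across its rib. Each was lowered until the wrist force showed contact, then released.

**Last checks:**
- **Flanges and nut:** all three sit within about 1 mm of their silhouette centres, and no black shows.
- **Tool rest:** its centre is within about 0.5 mm, and it is turned 170.3° against 170.4° for the silhouette. Corners I picked by eye gave about 171.5°, so the two angle readings differ by roughly 1°.
- **Tin and brush:** neither changed between the first and last scene pictures.

**Failed check:** my first mask for the tool rest spread onto bright plywood and gave a wrong size (88 x 90 mm). I threw that reading out and repeated it with a tighter mask and with the corners.

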